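Probe-test a lamp driver board and park the probe on the tested mark

TASK

Lift the red-handled test probe off its rail and test the lamp driver board: touch the probe's tip onto the red stud, then onto the blue stud, pressing each gently for a moment and keeping off the live yellow one. Then hook the probe back over the rail at the white band and slide it along the rail to the green band, which marks the board as tested, and let go; leave the lamps, solder spool and screwdriver where they are.

Things in the scene. Friction and masses are not known exactly. Their poses are not given: they have to be found in the camera images.
- probe: test probe, 193 mm tall, 180 g, hanging upright on the rail: red grip tab on top, black saddle hook below it, rod and tip. Hook: bridge 42 (x) by 36 mm (y), 8 mm thick, with cheeks 8 mm thick reaching 26 mm down at x = +-13 to 21 mm: a slot 26 mm wide, open below and along y, goes over the rail. Origin: centre of the slot's top face (the seat). z up along the probe, y along the rail at the start
- probe_tip (a point): lower end of the probe's 6 mm brass tip, at (-17, 0, -145) mm in the probe's frame, under a 9 mm steel rod that runs down from the hook's -x cheek, on the side of the rail that faces the robot
- probe_grip (a point): point to grip: middle of the red tab, at (0, 0, 34) mm in the probe's frame. The tab is 14 mm thick (probe x), 30 mm wide (probe y) and reaches from 8 to 48 mm above the probe's origin
- rail: fixed rail stand: square dark steel bar 14 mm wide, 16 mm high, along the stand's y axis, its top face 220 mm above the table, between two white posts 18 mm thick and 222 mm high at y = +-166 mm. Origin: on the table under the bar's middle. Place and yaw change
- rail_top (a point): middle of the bar's top face, 220 mm above the table, axes as the stand's; the probe hangs fully on the bar when its origin is at the height of this point
- white_mark: white band 14 mm wide around the bar with a thin white flag under it, 85 mm from the bar's middle on one side or the other (it changes). Origin: centre of the band on the bar's top face. Only a marking: the hook slides over it freely.
- green_mark: bright green band 14 mm wide around the bar with a thin green flag under it, 85 mm from the bar's middle on the other side. Origin: centre of the band on the bar's top face. Only a marking.
- board: fixed lamp driver board in a grey test jig, 130 mm (x) by 180 mm (y), its green top face 22 mm above the table. Origin: on the table under its centre. The studs stand at x = -25 mm; along its far (+x) edge are parts up to 52 mm above the table. Place and yaw change.
- red_stud: test stud with a red cap (first test point): black round housing 28 mm across, 10 mm high, with a round spring cap 20 mm across standing 12 mm out of it. The cap yields at about 2 N and is fully down (8 mm) at 8 N. Origin: centre of the housing's underside, on the board. The three studs stand in a row, 52 mm apart along the board's y; their order changes
- red_stud_top (a point): centre of the top face of the red cap, 22 mm above the board's top face and 44 mm above the table while not pressed; moves down with the cap
- yellow_stud: test stud with a yellow cap (live: keep off): black round housing 28 mm across, 10 mm high, with a round spring cap 20 mm across standing 12 mm out of it. The cap yields at about 2 N and is fully down (8 mm) at 8 N. Origin: centre of the housing's underside, on the board. The three studs stand in a row, 52 mm apart along the board's y; their order changes
- yellow_stud_top (a point): centre of the top face of the yellow cap, 22 mm above the board's top face and 44 mm above the table while not pressed; moves down with the cap
- blue_stud: test stud with a blue cap (second test point): black round housing 28 mm across, 10 mm high, with a round spring cap 20 mm across standing 12 mm out of it. The cap yields at about 2 N and is fully down (8 mm) at 8 N. Origin: centre of the housing's underside, on the board. The three studs stand in a row, 52 mm apart along the board's y; their order changes
- blue_stud_top (a point): centre of the top face of the blue cap, 22 mm above the board's top face and 44 mm above the table while not pressed; moves down with the cap
- lamp_a: bystander: black lamp base, a disc 84 mm across and 24 mm high with a thin black gooseneck up to 175 mm high. Origin: centre of its underside. Leave it standing where it is.
- lamp_b: bystander: black lamp base, a disc 84 mm across and 24 mm high with a thin black gooseneck up to 175 mm high. Origin: centre of its underside. Leave it standing where it is.
- lamp_c: bystander: black lamp base, a disc 84 mm across and 24 mm high with a thin black gooseneck up to 175 mm high. Origin: centre of its underside. Leave it standing where it is.
- spool: bystander: metal solder spool with blue flanges, 60 mm across, 54 mm high, upright. Origin: centre of its underside. Leave it.
- driver: bystander: screwdriver 170 mm long lying on the table. Leave it.

How it is judged (in metres and radians):
On the way, in this order (a step that is already met when the one before it is completed fails the run):
1. the probe is lifted clear of the rail (its seat 40 mm or more above the bar's top) (z of probe in the frame of rail_top above 0.04 m), for 0.1 s.
2. the probe's tip is pressed on the red stud's cap, within 10 mm of its centre and with 1 to 20 N, for 0.3 s (distance between probe_tip and red_stud_top below 0.01 m and contact force between probe and red_stud above 1 N), for 0.3 s.
3. then the probe's tip is pressed on the blue stud's cap, within 10 mm of its centre and with 1 to 20 N, for 0.3 s (distance between probe_tip and blue_stud_top below 0.01 m and contact force between probe and blue_stud above 1 N), for 0.3 s.
4. the probe is hooked over the rail at the white band: slot astride the bar, seat down to within 5 mm of the bar's top, centre within 20 mm of the band's centre, for 0.2 s (x of probe in the frame of rail_top between -0.01 and 0.01 m and z of probe in the frame of rail_top between -0.004 and 0.005 m and angle between the y axis of probe and the y axis of rail, either way round below 0.2 rad and distance between probe and white_mark below 0.02 m), for 0.2 s.
5. the probe slides along the bar, still seated on it (within 5 mm), through the 40 mm stretch about the bar's middle, taking at least 0.1 s over it (x of probe in the frame of rail_top between -0.01 and 0.01 m and z of probe in the frame of rail_top between -0.004 and 0.005 m and angle between the y axis of probe and the y axis of rail, either way round below 0.2 rad and y of probe in the frame of rail_top between -0.02 and 0.02 m), for 0.1 s.
At the end, for the whole second after the job is handed in: The probe hangs still and released on the rail, its slot astride the bar and fully seated (within 5 mm), upright within about 8 degrees and along the rail within 11 degrees, its centre within 12 mm of the green band's centre. The bystanders are where they were, to within 20 mm (x of probe in the frame of rail_top between -0.01 and 0.01 m and z of probe in the frame of rail_top between -0.004 and 0.005 m and angle between the y axis of probe and the y axis of rail, either way round below 0.2 rad and distance between probe and green_mark below 0.012 m and angle between probe's own z axis and vertical below 0.15 rad and contact force between probe and rail above 0.5 N and linear speed of probe below 0.02 m/s); the robot touches nothing.
It fails at once if the yellow stud is touched (0.5 N or more) (contact force between yellow_stud and anything else above 0.5 N).
It fails at once if the red or blue stud is pressed with more than 20 N (contact force between any of red_stud, blue_stud and anything else above 20 N).
It fails at once if a lamp, the solder spool or the screwdriver is moved by more than 20 mm (distance of any of lamp_a, lamp_b, lamp_c, spool, driver from where it was at the start of the episode above 0.02 m).
It fails at once if the probe is dropped or laid down (its seat comes lower than 120 mm above the table) (height (world z) of probe below 0.12 m).
It also fails if it takes over 56 s, if anything falls off the work surface, if the arm or the gripper's body presses on something with over 40 N, if the wrist force passes 120 N, or if a joint passes its speed limit or range.

ROBOT

A 7-joint arm with a two-finger parallel gripper is mounted at the origin on the work surface. World frame = base frame: x ahead of the robot, y to its left, z up, the work surface at z = 0. Lengths are in mm, angles in rad, forces in N, time in s.
With the tool pointing down it reaches from about 400 to 925 mm from the base axis. Payload 4.1 kg.
Tool frame: the origin (TCP) lies at the centre of the arm's flange, where the gripper is bolted on; the fingertips stand 173 mm ahead of it and the grasp point (between the pads) lies 155 mm ahead of it; z points along the fingers, y is the line along which they close (so a half turn about z gives the same grasp; the last joint's range is limited). The gripper opens to 85 mm and grips with 20 to 120 N. Pads are 22 mm wide; open, the fingers measure 114 mm over their backs; the gripper's body (76 mm by 85 mm) begins 54 mm behind the grasp point. The pads swing forward as they close: fully open they stand 13 mm farther back than shut.
Start: joints at [1.08, 0.398, 0.045, 1.537, -0.019, 1.207, -0.051], TCP at [248.237, -600.746, 404.747] pointing down, gripper open.
Joint ranges: [-2.82, 2.82], [-0.49, 2.23], [-1.37, 1.46], [0, 2.46], [-1.36, 4.5], [0.23, 2], [-2.94, 2.94]. Speed limits (rad/s): [2.57, 2.57, 3.14, 3.14, 3.14, 3.14, 3.14].

INTERFACE

Orientations are given as a unit quaternion [w, x, y, z].
In Python, from cell import robot gives the robot as it stands.
- The arm moves only by the tool apply_moves, never from a script. Its arguments are lists of equal length, an entry for each row: "travel": the shift along the tool's x, y, z in m, a list of three; "angular": the turn, a rotation vector about the tool's x, y, z in degrees, a list of three; "jaw": the opening, from -1 (shut) to 1 (fully open). In form: {"travel": [[dx, dy, dz], ...], "angular": [[wx, wy, wz], ...], "jaw": [jaw, ...]}. A call has 1 to 5 rows; each row shifts and turns the commanded pose from where the row before left it, along the tool's axes as they then stand; what a row does not reach is not made up. A row lasts 1/12 s, in which the tool goes at most 41.7 mm and 7.16 degrees, less where a joint would pass 70% of its speed; a pose out of reach is approached as far as the arm can. A call is refused whole if a number of a shift passes 0.0417 or a number of a turn 7.16, either way. A call with a gripper value outside its range is refused whole. The fingers move at their own pace and stop on an object; "force" is the grip in N (left out, the last holds). Time passes only in rows, so rows that do not move let the fingers close. It gives the time, the measured TCP pose, the force, the opening and the grip force at its end, in the units of the state.
- robot.get_state(): the state, without advancing time (a new reading comes with each control period).
- robot.snapshot(name): name is "side" or "top"; returns the picture (420x560x3 uint8, blue, green, red); there is no depth.
- robot.camera_params(name): a dict with "vertical_fov" (degrees; the focal length in pixels is half the picture's height over the tangent of half this angle, whatever the lens; pixels are square), "cx", "cy" (the principal point, pixels), "rvec" (rotation vector, rad) and "tvec" (3), from world to camera coordinates, as OpenCV has them. Camera axes: x right, y down, z forward; pixel columns grow to the right and rows downward; lengths in mm; the calibration is good to about 2 mm. A picture is of the moment at which its call begins. camera_params takes no time and is no camera call.
- robot.close_job(): hands the job in; it is judged then, once.
The state is a dict: "time_s": time; "joint_positions": joint angles; "qvel": joint speeds; "joint_torque": joint torques, N m; "position": TCP position; "ee_rot": TCP orientation; "contact_force": force on the tool from outside, world axes, zero at the start; "ft_torque": the same for the moment, N m; "finger_gap": opening from 0.0 (shut) to 1.0 (fully open); "gripper_force": force on a finger pad.
Only numpy, scipy, OpenCV 4.12 (cv2) and the standard library are available. Lean on these libraries where they do the work, as an engineer would, in place of code of your own. Each camera call takes 0.05 s, during which the arm holds its last target. There are 200 camera calls.

## Working session

There is one attempt and no reset: what is moved stays moved. The work goes in short steps, Python scripts to look and compute and a tool call to move; the robot and the scene stay as the last step left them, time stands still between calls to the robot, and variables do not carry over. Pictures are saved under pics/ and viewed, at most 10 in all, crops included, and the job is handed in when it is done.

Besides the shell and the picture viewer there is one more tool, called after ">>>" by a JSON object that holds its "op" and its "data", one argument or row to a line. apply_moves: Moves the arm, as the interface text tells. Its arguments: {"type":"object","properties":{"travel":{"type":"array","items":{"type":"array","items":{"type":"number"}}},"angular":{"type":"array","items":{"type":"array","items":{"type":"number"}}},"jaw":{"type":"array","items":{"type":"number"}},"force":{"type":"number"}},"required":["travel","angular","jaw"]}

```bash
ls; mkdir -p pics; python3 - <<'E'
from cell import robot
import cv2
for n in("side","top"):
    cv2.imwrite(f"pics/{n}0.png",robot.snapshot(n)); print(n,robot.camera_params(n))
print(robot.get_state())
E
```

```text
pics
side {'vertical_fov': 47.95133106511453, 'cx': 282.2610970882994, 'cy': 207.86036285690378, 'rvec': array([ 0.94442513, -2.5973288 ,  0.95758334]), 'tvec': array([ 425.67878254,  361.18392422, 1142.48005188])}
top {'vertical_fov': 53.79353217316843, 'cx': 283.94741212620244, 'cy': 215.62335251979428, 'rvec': array([ 2.12556814, -2.13656775,  0.21105907]), 'tvec': array([  27.48693465,  543.77117124, 1269.51206956])}
{'time_s': 0.1, 'joint_positions': array([ 1.08000325,  0.39908778,  0.04506692,  1.53774359, -0.0186884 ,
        1.2068689 , -0.05073769]), 'qvel': array([-5.07002228e-04, -2.45262235e-03,  1.65898050e-03, -2.06627966e-03,
        7.47991649e-04, -9.79373460e-05, -5.51782975e-04]), 'joint_torque': array([ 4.32714834e-03, -4.76260865e+01,  1.37062255e+00, -2.54948813e+01,
        1.20071654e-02,  4.96393593e-03,  7.40121180e-06]), 'position': array([ 248.12608849, -600.495069  ,  403.79189299]), 'ee_rot': array([-8.10586432e-04,  9.80868297e-01,  1.94670679e-01, -2.31896904e-04]), 'contact_force': array([-0.22003147, -0.48364143, -0.60427595]), 'ft_torque': array([-0.01034548,  0.02646488,  0.01462407]), 'gripper_force': 0.0, 'finger_gap': 1.0020278577710813}
```

View pics/side0.png

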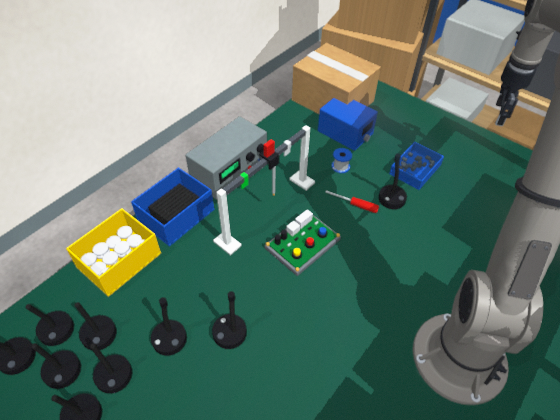

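View pics/top0.png

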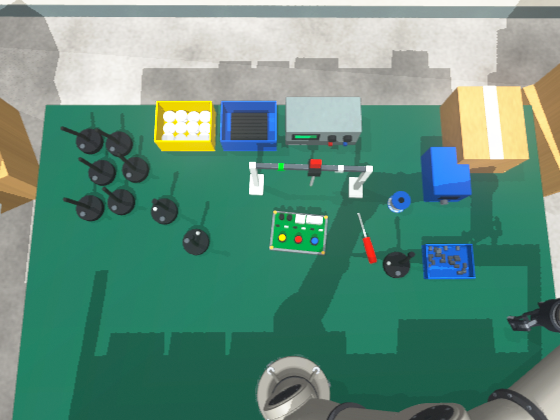

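Side view: the red tab is at (268,148), the green band at (243,181), the white band at (288,148), and the yellow, red and blue caps at (297,253), (310,242) and (323,231). Top view: the tab is at (315,165), green at (281,167), white at (340,168), and the caps at (282,238), (298,239) and (315,240).

```bash
cat > h.py <<'E'
import cv2,numpy as np
from cell import robot
from scipy.spatial.transform import Rotation as R
def cam(n):
    p=robot.camera_params(n);f=210/np.tan(np.radians(p['vertical_fov']/2))
    Rm=cv2.Rodrigues(np.array(p['rvec']))[0];t=np.array(p['tvec'])
    K=np.array([[f,0,p['cx']],[0,f,p['cy']],[0,0,1]]);return K,Rm,t
C={n:cam(n) for n in('side','top')}
def ray(n,uv):
    K,Rm,t=C[n];d=Rm.T@np.linalg.inv(K)@np.array([*uv,1.]);return -Rm.T@t,d/np.linalg.norm(d)
def plane(n,uv,z):
    o,d=ray(n,uv);return o+d*(z-o[2])/d[2]
def proj(n,X):
    K,Rm,t=C[n];q=K@(Rm@np.array(X,float)+t);return q[:2]/q[2]
def tri(us,ut):
    A=[];b=[]
    for n,u in(('side',us),('top',ut)):
        o,d=ray(n,u);P=np.eye(3)-np.outer(d,d);A.append(P);b.append(P@o)
    return np.linalg.lstsq(np.vstack(A),np.hstack(b),rcond=None)[0]
HSV={'red':[((0,150,60),(8,255,255)),((172,150,60),(180,255,255))],'green':[((50,200,150),(70,255,255))],
'yellow':[((22,150,100),(35,255,255))],'blue':[((100,150,60),(125,255,255))],'white':[((0,0,170),(180,40,255))]}
def blob(img,c,uv,r=9):
    h=cv2.cvtColor(img,cv2.COLOR_BGR2HSV);m=sum(cv2.inRange(h,np.array(a),np.array(b)) for a,b in HSV[c])
    k=np.zeros_like(m);cv2.rectangle(k,(int(uv[0]-r),int(uv[1]-r)),(int(uv[0]+r),int(uv[1]+r)),255,-1)
    n,l,s,ce=cv2.connectedComponentsWithStats(m&k)
    if n<2:return None,0,None
    i=1+np.argmax(s[1:,4]);return ce[i],s[i,4],s[i,:4]
E
cat > m.py <<'E'
from h import *
S,T=cv2.imread('pics/side0.png'),cv2.imread('pics/top0.png')
for nm,c,a,b,r in [('tab','red',(268,148),(315,165),12),('green','green',(243,181),(281,167),9),('white','white',(288,148),(340,168),8),
 ('yel','yellow',(297,253),(282,238),7),('red','red',(310,242),(298,239),7),('blue','blue',(323,231),(315,240),7)]:
    u,n1,b1=blob(S,c,a,r);v,n2,b2=blob(T,c,b,r);print(nm,u,n1,b1,v,n2,b2)
    if n1 and n2:
        z=214 if nm in('green','white') else 254 if nm=='tab' else 41
        print('  ',tri(u,v).round(1),'side',plane('side',u,z).round(1),'top',plane('top',v,z+5 if nm!='tab' else 262).round(1))
for n,I,b in(('side',S,(210,110,130,170)),('top',T,(240,145,140,110))):
    x,y,w,h=b;cv2.imwrite(f'pics/{n}c.png',cv2.resize(I[y:y+h,x:x+w],None,fx=(4 if n=='top' else 3.4),fy=(4 if n=='top' else 3.4),interpolation=cv2.INTER_CUBIC))
E
python3 m.py
```

```text
tab [268.65243902 147.94512195] 164 [263 139  12  19] [315.28431373 162.98039216] 102 [310 159  12   9]
   [655.1 -60.4 246.9] side [649.8 -54.7 254. ] top [650.5 -58.9 262. ]
green [244.6557377 179.6557377] 61 [241 173   7  15] [280.59459459 166.75675676] 37 [278 163   7   8]
   [657.7  34.9 200.7] side [647.2  43.4 214. ] top [653.4  35.7 219. ]
white [287.35       145.98333333] 60 [284 140   7  15] [340.45238095 168.02380952] 42 [338 165   6   8]
   [ 653.5 -137.3  201.9] side [ 644.3 -127.1  214. ] top [ 649.2 -134.2  219. ]
yel [296.52631579 251.61403509] 57 [293 248   8   9] [281.75609756 237.        ] 41 [279 234   7   7]
   [476.8  31.8  36.7] side [474.8  34.1  41. ] top [475.8  32.   46. ]
red [309.75       241.15384615] 52 [306 237   8   9] [297.97297297 238.7027027 ] 37 [295 236   7   7]
   [471.1 -19.9  36.1] side [468.8 -17.1  41. ] top [470.2 -19.3  46. ]
blue [322.125      230.64583333] 48 [319 227   7   8] [314.24324324 240.24324324] 37 [311 237   7   7]
   [466.1 -71.6  36.7] side [464.4 -68.8  41. ] top [465.  -70.8  46. ]
```

View pics/sidec.png

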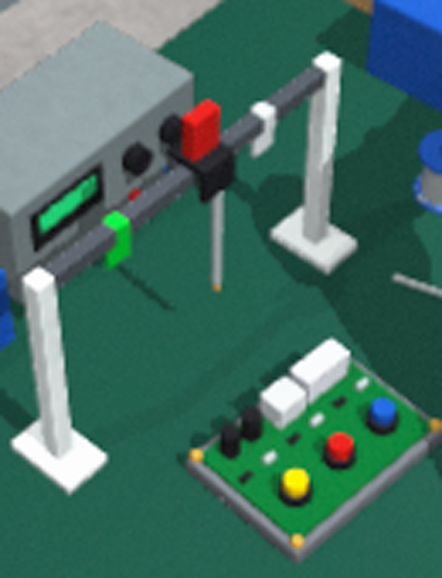

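View pics/topc.png

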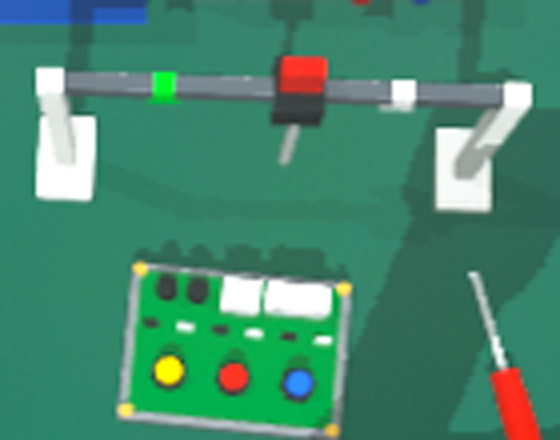

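Both crops confirm the layout. The top crop shows the post tops at about (50,81) and (517,95) in crop pixels, the tab's top face at (303,68), green at (164,85) and white at (403,93). Next I'll compute the rail line.

```bash
cat > r.py <<'E'
from h import *
u=lambda x,y:(240+(x+.5)/4-.5,145+(y+.5)/4-.5)
s=lambda x,y:(210+(x+.5)/3.4-.5,110+(y+.5)/3.4-.5)
for n in C: print(n,'cam',(-C[n][1].T@C[n][2]).round(0))
P={k:plane('top',u(*c),z) for k,c,z in(('L',(50,81),222),('R',(517,95),222),('G',(164,83),220),('W',(403,90),220),('tab',(303,68),268))}
Q={k:plane('side',s(*c),z) for k,c,z in(('L',(38,281),222),('R',(326,64),222))}
for D in(P,Q):
    for k in D: print(k,D[k].round(1))
    v=D['L']-D['R'];print('span',np.linalg.norm(v),'yaw',np.arctan2(-v[0],v[1]),'mid',((D['L']+D['R'])/2).round(1))
# predicted pixels for a fitted rail
m=(P['L']+P['R']+Q['L']+Q['R'])/4;v=P['L']-P['R']+Q['L']-Q['R'];v/=np.linalg.norm(v)
print('mean',m.round(1),v)
for y in(85,-85,166,-166):
    X=m+v*y;X[2]=220;print(y,X.round(1),'top crop',((proj('top',X)-[240,145]+.5)*4-.5).round(1),'side crop',((proj('side',X)-[210,110]+.5)*3.4-.5).round(1))
for k in('G','W','tab'): print(k,'along',(P[k]-m)[:2]@v[:2],'across',(P[k]-m)[:2]@[v[1],-v[0]])
X=tri((273.6,194.2),(310.8,185.3));print('tip?',X)
E
python3 r.py
```

```text
side cam [  50.  638. 1099.]
top cam [ 303.   43. 1347.]
L [658.1 116.1 222. ]
R [ 647.1 -214.3  222. ]
G [657.1  35.6 220. ]
W [ 651.6 -133.9  220. ]
tab [652.4 -58.7 268. ]
span 330.64150250365594 yaw -0.03347072920221409 mid [652.6 -49.1 222. ]
L [657.5 119.3 222. ]
R [ 646.  -210.3  222. ]
span 329.71087471411835 yaw -0.03493113379705599 mid [651.7 -45.5 222. ]
mean [652.2 -47.3 222. ] [ 3.41932359e-02  9.99415240e-01 -1.72160913e-16]
85 [655.1  37.7 220. ] top crop [161.1  85.8] side crop [116.2 223.4]
-85 [ 649.3 -132.2  220. ] top crop [400.8  93.1] side crop [263.7 112. ]
166 [657.9 118.6 220. ] top crop [46.7 82.3] side crop [ 38.5 282.1]
-166 [ 646.5 -213.2  220. ] top crop [514.9  96.6] side crop [327.5  63.8]
G along 83.00072368835012 across 2.1073064938213126
W along -86.54197187954276 across 2.3537397364495742
tab along -11.368659448117091 across 0.6355087977478365
tip? [636.49400946 -60.48466726  76.94433536]
```

>>> {"op": "apply_moves", "data": {
  "travel": [
    [0, 0, -0.02],
    [0, 0, -0.02],
    [0, 0, -0.02],
    [0, 0, 0],
    [0, 0, 0]
  ],
  "angular": [
    [0, 0, -6.56],
    [0, 0, -6.56],
    [0, 0, -6.56],
    [0, 0, -6.56],
    [0, 0, -6.56]
  ],
  "jaw": [1, 1, 1, 1, 1]
}}

```text
time_s: 0.52
position: [248.3, -600.9, 466.1]
ee_rot: [0.001, 0.885, 0.466, -0.0]
contact_force: [-0.2, -0.9, 0.3]
finger_gap: 0.998
gripper_force: 0.0
```

>>> {"op": "apply_moves", "data": {
  "travel": [
    [0, 0, 0],
    [0, 0, 0],
    [0, 0, 0],
    [0, 0, 0],
    [0, 0, 0]
  ],
  "angular": [
    [0, 0, -6.56],
    [0, 0, -6.56],
    [0, 0, -6.56],
    [0, 0, -6.56],
    [0, 0, -6.56]
  ],
  "jaw": [1, 1, 1, 1, 1]
}}

```text
time_s: 0.93
position: [248.1, -600.6, 464.1]
ee_rot: [-0.001, 0.717, 0.697, 0.0]
contact_force: [0.5, -0.6, -0.7]
finger_gap: 0.997
gripper_force: 0.0
```

>>> {"op": "apply_moves", "data": {
  "travel": [
    [0.023, 0.016, 0],
    [0.023, 0.016, 0],
    [0.023, 0.016, 0],
    [0.023, 0.016, 0],
    [0.023, 0.016, 0]
  ],
  "angular": [
    [0, 0, 0],
    [0, 0, 0],
    [0, 0, 0],
    [0, 0, 0],
    [0, 0, 0]
  ],
  "jaw": [1, 1, 1, 1, 1]
}}

```text
time_s: 1.35
position: [332.6, -487.3, 464.2]
ee_rot: [-0.0, 0.719, 0.695, 0.0]
contact_force: [-0.1, -0.5, 0.8]
finger_gap: 1.0
gripper_force: 0.0
```

>>> {"op": "apply_moves", "data": {
  "travel": [
    [0.023, 0.016, 0],
    [0.023, 0.016, 0],
    [0.023, 0.016, 0],
    [0.023, 0.016, 0],
    [0.023, 0.016, 0]
  ],
  "angular": [
    [0, 0, 0],
    [0, 0, 0],
    [0, 0, 0],
    [0, 0, 0],
    [0, 0, 0]
  ],
  "jaw": [1, 1, 1, 1, 1]
}}

```text
time_s: 1.77
position: [416.4, -375.0, 464.3]
ee_rot: [-0.0, 0.719, 0.695, -0.0]
contact_force: [-0.6, 0.2, -0.0]
finger_gap: 0.996
gripper_force: 0.0
```

>>> {"op": "apply_moves", "data": {
  "travel": [
    [0.023, 0.016, 0],
    [0.023, 0.016, 0],
    [0.023, 0.016, 0],
    [0.023, 0.016, 0],
    [0.023, 0.016, 0]
  ],
  "angular": [
    [0, 0, 0],
    [0, 0, 0],
    [0, 0, 0],
    [0, 0, 0],
    [0, 0, 0]
  ],
  "jaw": [1, 1, 1, 1, 1]
}}

```text
time_s: 2.18
position: [500.3, -262.9, 464.3]
ee_rot: [-0.0, 0.719, 0.695, -0.0]
contact_force: [-0.1, -0.2, -0.4]
finger_gap: 1.002
gripper_force: 0.0
```

>>> {"op": "apply_moves", "data": {
  "travel": [
    [0.023, 0.016, 0],
    [0.023, 0.016, 0],
    [0.023, 0.016, 0],
    [0.023, 0.016, 0],
    [0, 0, 0]
  ],
  "angular": [
    [0, 0, 0],
    [0, 0, 0],
    [0, 0, 0],
    [0, 0, 0],
    [0, 0, 0]
  ],
  "jaw": [1, 1, 1, 1, 1]
}}

```text
time_s: 2.6
position: [569.6, -167.6, 464.3]
ee_rot: [-0.001, 0.716, 0.699, 0.002]
contact_force: [0.0, 0.8, 0.3]
finger_gap: 0.996
gripper_force: 0.0
```

>>> {"op": "apply_moves", "data": {
  "travel": [
    [0.0223, 0.0158, 0],
    [0.0223, 0.0158, 0],
    [0.0223, 0.0158, 0],
    [0.0223, 0.0158, 0],
    [0.0225, 0.0157, 0]
  ],
  "angular": [
    [0, 0, 0],
    [0, 0, 0],
    [0, 0, 0],
    [0, 0, 0],
    [0, 0, 0]
  ],
  "jaw": [1, 1, 1, 1, 1]
}}

```text
time_s: 3.02
position: [650.0, -64.7, 464.1]
ee_rot: [-0.0, 0.719, 0.695, -0.0]
contact_force: [0.3, -0.3, -0.4]
finger_gap: 0.998
gripper_force: 0.0
```

>>> {"op": "apply_moves", "data": {
  "travel": [
    [0, 0, 0],
    [0, 0, 0.018],
    [0, 0, 0.018],
    [0, 0, 0.017],
    [0, 0, 0]
  ],
  "angular": [
    [0, 0, 0],
    [0, 0, 0],
    [0, 0, 0],
    [0, 0, 0],
    [0, 0, 0]
  ],
  "jaw": [1, 1, 1, 1, 1]
}}

```text
time_s: 3.43
position: [648.1, -66.1, 407.2]
ee_rot: [-0.003, 0.719, 0.695, -0.003]
contact_force: [-0.1, -0.1, -0.0]
finger_gap: 1.003
gripper_force: 0.0
```

```bash
python3 - <<'E'
from h import *
S,T=robot.snapshot('side'),robot.snapshot('top')
s=robot.get_state();print(s['position'],s['ee_rot'],s['contact_force'])
a=cv2.resize(S[110:230,210:330],None,fx=3,fy=3,interpolation=2);b=cv2.resize(T[120:240,250:370],None,fx=3,fy=3,interpolation=2)
cv2.imwrite('pics/pre.png',np.hstack([a,b]))
E
```

```text
[649.25947242 -65.90149218 411.14258168] [-5.76213846e-04  7.19170586e-01  6.94832973e-01 -6.90475285e-04] [0.6288204  0.10712455 1.78311839]
```

View pics/pre.png

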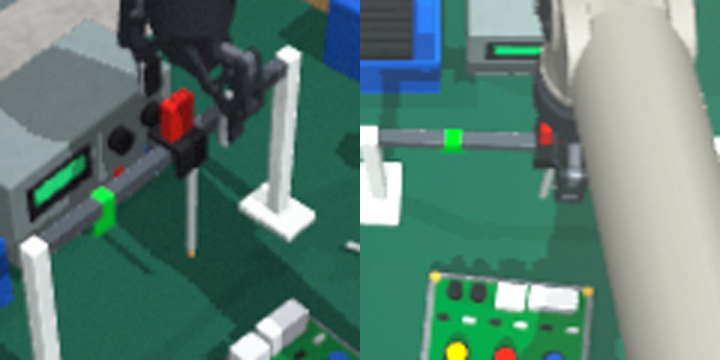

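The fingers straddle the tab, which is at (178,115) in the left half, but the arm stopped about 7 mm short in y. I'll correct that and then close.

>>> {"op": "apply_moves", "data": {
  "travel": [
    [0.004, 0.0015, 0],
    [0.0033, 0.0013, 0],
    [0, 0, 0],
    [0, 0, 0],
    [0, 0, 0]
  ],
  "angular": [
    [0, 0, 0],
    [0, 0, 0],
    [0, 0, 0],
    [0, 0, 0],
    [0, 0, 0]
  ],
  "jaw": [1, 1, 1, 1, 1],
  "force": 60
}}

```text
time_s: 3.95
position: [652.7, -58.0, 412.3]
ee_rot: [0.0, 0.719, 0.695, 0.0]
contact_force: [0.9, 0.4, -0.0]
finger_gap: 0.999
gripper_force: 0.0
```

>>> {"op": "apply_moves", "data": {
  "travel": [
    [0, 0, 0],
    [0, 0, 0],
    [0, 0, 0],
    [0, 0, 0],
    [0, 0, 0]
  ],
  "angular": [
    [0, 0, 0],
    [0, 0, 0],
    [0, 0, 0],
    [0, 0, 0],
    [0, 0, 0]
  ],
  "jaw": [0.3, 0, -0.3, -0.6, -1]
}}

```text
time_s: 4.37
position: [652.6, -58.2, 411.7]
ee_rot: [0.0, 0.719, 0.695, -0.0]
contact_force: [0.4, -0.4, 0.1]
finger_gap: 0.301
gripper_force: 0.0
```

>>> {"op": "apply_moves", "data": {
  "travel": [
    [0, 0, 0],
    [0, 0, 0],
    [0, 0, 0],
    [0, 0, 0],
    [0, 0, 0]
  ],
  "angular": [
    [0, 0, 0],
    [0, 0, 0],
    [0, 0, 0],
    [0, 0, 0],
    [0, 0, 0]
  ],
  "jaw": [-1, -1, -1, -1, -1]
}}

```text
time_s: 4.78
position: [652.8, -58.2, 411.9]
ee_rot: [0.0, 0.719, 0.695, 0.0]
contact_force: [0.9, 0.1, 1.5]
finger_gap: 0.157
gripper_force: 59.4
```

>>> {"op": "apply_moves", "data": {
  "travel": [
    [0, 0, -0.015],
    [0, 0, -0.02],
    [0, 0, -0.02],
    [0, 0, -0.015],
    [0, 0, 0]
  ],
  "angular": [
    [0, 0, 0],
    [0, 0, 0],
    [0, 0, 0],
    [0, 0, 0],
    [0, 0, 0]
  ],
  "jaw": [-1, -1, -1, -1, -1]
}}

```text
time_s: 5.2
position: [653.0, -57.9, 484.9]
ee_rot: [0.002, 0.719, 0.695, 0.002]
contact_force: [0.3, 0.3, -1.6]
finger_gap: 0.153
gripper_force: 59.2
```

>>> {"op": "apply_moves", "data": {
  "travel": [
    [0, 0, 0],
    [0, 0, 0],
    [0.004, -0.02, 0],
    [0.004, -0.02, 0],
    [0.004, -0.02, 0]
  ],
  "angular": [
    [0, 0, 0],
    [0, 0, 0],
    [0, 0, 0],
    [0, 0, 0],
    [0, 0, 0]
  ],
  "jaw": [-1, -1, -1, -1, -1]
}}

```text
time_s: 5.62
position: [592.0, -44.2, 479.2]
ee_rot: [-0.002, 0.719, 0.695, -0.001]
contact_force: [-0.4, 0.0, -1.3]
finger_gap: 0.149
gripper_force: 59.4
```

>>> {"op": "apply_moves", "data": {
  "travel": [
    [0.004, -0.02, 0],
    [0.004, -0.02, 0],
    [0.004, -0.02, 0],
    [0.004, -0.02, 0],
    [0.004, -0.02, 0]
  ],
  "angular": [
    [0, 0, 0],
    [0, 0, 0],
    [0, 0, 0],
    [0, 0, 0],
    [0, 0, 0]
  ],
  "jaw": [-1, -1, -1, -1, -1]
}}

```text
time_s: 6.03
position: [492.3, -20.8, 479.8]
ee_rot: [-0.001, 0.719, 0.695, -0.001]
contact_force: [-0.5, -0.3, -2.1]
finger_gap: 0.156
gripper_force: 59.4
```

>>> {"op": "apply_moves", "data": {
  "travel": [
    [0.001, -0.0065, 0],
    [0, 0, 0.02],
    [0, 0, 0.02],
    [0, 0, 0.02],
    [0, 0, 0]
  ],
  "angular": [
    [0, 0, 0],
    [0, 0, 0],
    [0, 0, 0],
    [0, 0, 0],
    [0, 0, 0]
  ],
  "jaw": [-1, -1, -1, -1, -1]
}}

```text
time_s: 6.45
position: [485.6, -20.1, 416.9]
ee_rot: [-0.003, 0.719, 0.695, -0.003]
contact_force: [-0.7, -0.1, -1.7]
finger_gap: 0.159
gripper_force: 59.3
```

```bash
python3 - <<'E'
from h import *
S,T=robot.snapshot('side'),robot.snapshot('top')
s=robot.get_state();print(s['position'],s['ee_rot'],s['contact_force'])
a=cv2.resize(S[190:270,260:340],None,fx=5,fy=5,interpolation=2);b=cv2.resize(T[180:260,255:335],None,fx=5,fy=5,interpolation=2)
cv2.imwrite('pics/hov.png',np.hstack([a,b]))
p=s['position'];m=R.from_quat(np.roll(s['ee_rot'],-1)).as_matrix()
tip=p+m@np.array([0.5,-17,336.9]);print('tip pred',tip)
for n,o in(('side',(260,190)),('top',(255,180))): print(n,((proj(n,tip)-o+.5)*5-.5).round(1))
E
```

```text
[487.26539454 -19.78140502 420.77695649] [-0.00098422  0.719034    0.6949738  -0.00075091] [ 0.31907768  0.07987247 -2.21191976]
tip pred [469.46760837 -18.57813406  83.91993794]
side [256.4 208.5]
top [218.5 288.7]
```

View pics/hov.png

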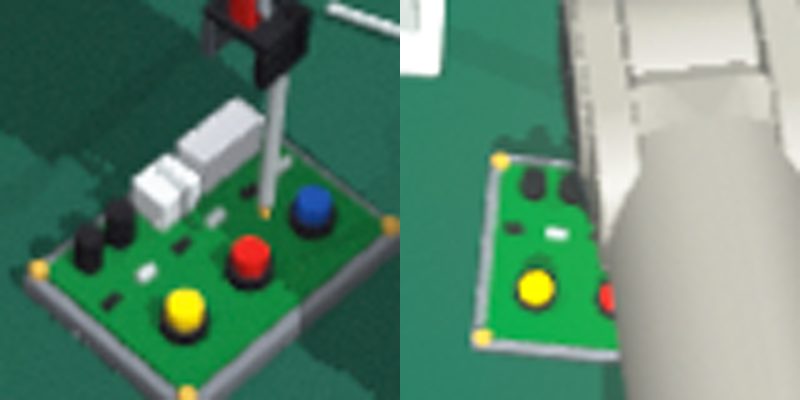

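The tip shows at (265,215) in the left half, and the red cap's top is near (250,243). I'll compare them within that same view to cancel any camera bias.

```bash
python3 - <<'E'
from h import *
f=lambda x,y:(260+(x+.5)/5-.5,190+(y+.5)/5-.5)
S=cv2.imread('pics/hov.png')
print('tip',plane('side',f(265,216),84),'cap',plane('side',f(250,243),44),'blue',plane('side',f(314,193),44),'yel',plane('side',f(185,296),44))
for z in(78,90):print(z,plane('side',f(265,216),z))
X=robot.get_state()['position'];X[2]=44;X=X-[17,0,0]
print(((proj('side',(470.2,-19.3,44))-(260,190)+.5)*5-.5))
g=S[:, :400];h=cv2.cvtColor(g,cv2.COLOR_BGR2HSV);m=cv2.inRange(h,np.array([14,120,110]),np.array([30,255,255]));m[:195]=0;m[235:]=0;m[:,:240]=0;m[:,290:]=0
ys,xs=np.nonzero(m);print(len(xs),xs.mean() if len(xs) else 0,ys.mean() if len(xs) else 0,ys.max() if len(xs) else 0)
E
```

```text
tip [462.79695068 -17.48603233  84.        ] cap [474.04794039 -22.98001173  44.        ] blue [467.78058145 -74.25512779  44.        ] yel [479.27490954  28.44089536  44.        ]
78 [465.23539586 -21.3632871   78.        ]
90 [460.35850549 -13.60877755  90.        ]
[251.47630897 250.71640931]
67 264.7761194029851 212.50746268656715 217
```

```bash
python3 - <<'E'
from h import *
S=cv2.imread('pics/side0.png');T=cv2.imread('pics/top0.png')
th=np.linspace(0,2*np.pi,60)
for nm,c,X,us,ut in(('red','red',(470.2,-19.3),(310,241),(298,239)),('blue','blue',(465,-70.8),(322,231),(314,240)),('yel','yellow',(475.8,32),(297,252),(282,237))):
  for n,I,u in(('side',S,us),('top',T,ut)):
    P=np.array([proj(n,(X[0]+10*np.cos(t),X[1]+10*np.sin(t),z)) for t in th for z in(44,32)],np.float32)
    hull=cv2.convexHull(P);M=cv2.moments(hull);cen=(M['m10']/M['m00'],M['m01']/M['m00'])
    print(nm,n,'pred cen',np.round(cen,2),'bbox',P.min(0).round(1),P.max(0).round(1),'obs',np.round(blob(I,c,u,7)[0],2),blob(I,c,u,7)[2], 'area',cv2.contourArea(hull),blob(I,c,u,7)[1])
E
```

```text
red side pred cen [309.76 241.02] bbox [306.  236.8] [313.5 245.2] obs [309.75 241.15] [306 237   8   9] area 51.40402549714781 52
red top pred cen [297.86 239.  ] bbox [294.6 235.6] [301.1 242.4] obs [297.97 238.7 ] [295 236   7   7] area 33.9138135726098 37
blue side pred cen [322.29 230.74] bbox [318.6 226.6] [326.  234.8] obs [322.12 230.65] [319 227   7   8] area 49.62277851579711 48
blue top pred cen [314.05 240.55] bbox [310.8 237.2] [317.4 243.9] obs [314.24 240.24] [311 237   7   7] area 34.280799666186795 37
yel side pred cen [296.7  251.57] bbox [293.  247.3] [300.5 255.9] obs [296.53 251.61] [293 248   8   9] area 53.31617772812024 57
yel top pred cen [281.74 237.33] bbox [278.6 234. ] [284.9 240.7] obs [281.76 237.  ] [279 234   7   7] area 33.795833909418434 41
```

```bash
cat > tip.py <<'E'
from h import *
robot.snapshot('top')
s=robot.get_state();S=robot.snapshot('side')
p=s['position'];m=R.from_quat(np.roll(s['ee_rot'],-1)).as_matrix()
tip=p+m@np.array([0,-17,336.9]);q=proj('side',tip);print('pos',p.round(1),'tip',tip.round(1),'F',s['contact_force'].round(1))
x0,y0=int(q[0])-8,int(q[1])-10
g=cv2.resize(S[y0:y0+20,x0:x0+16],None,fx=5,fy=5,interpolation=2);h=cv2.cvtColor(g,cv2.COLOR_BGR2HSV)
m=cv2.inRange(h,np.array([12,110,100]),np.array([30,255,255]));n,l,st,ce=cv2.connectedComponentsWithStats(m)
for i in range(1,n):
    u=(x0+(ce[i][0]+.5)/5-.5,y0+(ce[i][1]+.5)/5-.5);print(st[i],'cen',np.round(u,1),plane('side',u,tip[2]+4).round(1))
print('pred',q.round(1),'pred brass',proj('side',tip+[0,0,4]).round(1))
E
python3 tip.py
```

```text
pos [487.7 -19.6 421.9] tip [470.8 -19.   85. ] F [-0.2  0.1 -1.2]
[42 49 10  8 66] cen [310.9 230. ] [470.  -18.7  89. ]
[21 84 39 16 65] cen [309.2 237.5] [458.1   4.1  89. ]
pred [310.6 230.7] pred brass [310.7 229.8]
```

>>> {"op": "apply_moves", "data": {
  "travel": [
    [0, 0, 0.008],
    [0, 0, 0.01],
    [0, 0, 0.008],
    [0, 0, 0.006],
    [0, 0, 0.004]
  ],
  "angular": [
    [0, 0, 0],
    [0, 0, 0],
    [0, 0, 0],
    [0, 0, 0],
    [0, 0, 0]
  ],
  "jaw": [-1, -1, -1, -1, -1]
}}

```text
time_s: 7.07
position: [487.0, -19.6, 384.4]
ee_rot: [-0.001, 0.719, 0.695, -0.001]
contact_force: [-0.6, -0.9, -1.7]
finger_gap: 0.156
gripper_force: 59.4
```

>>> {"op": "apply_moves", "data": {
  "travel": [
    [0, 0, 0.002],
    [0, 0, 0.002],
    [0, 0, 0.002],
    [0, 0, 0.001],
    [0, 0, 0]
  ],
  "angular": [
    [0, 0, 0],
    [0, 0, 0],
    [0, 0, 0],
    [0, 0, 0],
    [0, 0, 0]
  ],
  "jaw": [-1, -1, -1, -1, -1]
}}

```text
time_s: 7.48
position: [487.5, -19.5, 379.1]
ee_rot: [0.0, 0.719, 0.695, 0.0]
contact_force: [-0.1, -0.6, 1.2]
finger_gap: 0.154
gripper_force: 59.9
```

```bash
python3 tip.py
```

```text
pos [487.5 -19.5 379.2] tip [470.7 -19.   42.3] F [-0.4  0.3  1.4]
[26 38 13 12 21] cen [306.9 238.2] [479.  -16.7  46.3]
[59 41  3  6  6] cen [312.6 238.3] [466.5 -26.7  46.3]
[44 43 10  8 30] cen [310.4 239. ] [469.8 -20.7  46.3]
[62 48  3  4  4] cen [313.2 239.5] [462.7 -24.6  46.3]
pred [309.6 240.1] pred brass [309.7 239.2]
```

>>> {"op": "apply_moves", "data": {
  "travel": [
    [0, 0, 0.001],
    [0, 0, 0.001],
    [0, 0, 0],
    [0, 0, 0],
    [0, 0, 0]
  ],
  "angular": [
    [0, 0, 0],
    [0, 0, 0],
    [0, 0, 0],
    [0, 0, 0],
    [0, 0, 0]
  ],
  "jaw": [-1, -1, -1, -1, -1]
}}

```text
time_s: 8.0
position: [487.5, -19.5, 377.0]
ee_rot: [0.0, 0.719, 0.695, 0.0]
contact_force: [-0.1, -0.2, 3.7]
finger_gap: 0.157
gripper_force: 60.0
```

>>> {"op": "apply_moves", "data": {
  "travel": [
    [0, 0, 0],
    [0, 0, 0],
    [0, 0, 0],
    [0, 0, 0],
    [0, 0, 0]
  ],
  "angular": [
    [0, 0, 0],
    [0, 0, 0],
    [0, 0, 0],
    [0, 0, 0],
    [0, 0, 0]
  ],
  "jaw": [-1, -1, -1, -1, -1]
}}

```text
time_s: 8.42
position: [487.4, -19.5, 376.8]
ee_rot: [0.0, 0.719, 0.695, 0.0]
contact_force: [-0.0, -0.4, 3.2]
finger_gap: 0.148
gripper_force: 60.0
```

>>> {"op": "apply_moves", "data": {
  "travel": [
    [0, 0, -0.01],
    [0, 0, -0.015],
    [0, 0, -0.015],
    [0, 0, 0],
    [-0.0103, -0.00075, 0]
  ],
  "angular": [
    [0, 0, 0],
    [0, 0, 0],
    [0, 0, 0],
    [0, 0, 0],
    [0, 0, 0]
  ],
  "jaw": [-1, -1, -1, -1, -1]
}}

```text
time_s: 8.83
position: [486.3, -28.0, 417.1]
ee_rot: [0.0, 0.718, 0.696, 0.001]
contact_force: [-0.1, 0.7, -1.6]
finger_gap: 0.153
gripper_force: 59.4
```

>>> {"op": "apply_moves", "data": {
  "travel": [
    [-0.0103, -0.00075, 0],
    [-0.0103, -0.00075, 0],
    [-0.0103, -0.00075, 0],
    [-0.0103, -0.00075, 0],
    [0, 0, 0]
  ],
  "angular": [
    [0, 0, 0],
    [0, 0, 0],
    [0, 0, 0],
    [0, 0, 0],
    [0, 0, 0]
  ],
  "jaw": [-1, -1, -1, -1, -1]
}}

```text
time_s: 9.25
position: [481.3, -74.3, 416.0]
ee_rot: [0.0, 0.721, 0.693, -0.001]
contact_force: [-0.3, -0.7, -1.4]
finger_gap: 0.153
gripper_force: 59.4
```

```bash
python3 tip.py
```

```text
pos [481.5 -72.7 416.2] tip [464.2 -72.1  79.3] F [-0.5  0.4 -0.8]
[40 47  7  7 37] cen [324.2 220.6] [464.2 -72.4  83.3]
pred [324.  221.5] pred brass [324.2 220.6]
```

>>> {"op": "apply_moves", "data": {
  "travel": [
    [0, 0, 0.008],
    [0, 0, 0.01],
    [0, 0, 0.008],
    [0, 0, 0.005],
    [0, 0, 0.002]
  ],
  "angular": [
    [0, 0, 0],
    [0, 0, 0],
    [0, 0, 0],
    [0, 0, 0],
    [0, 0, 0]
  ],
  "jaw": [-1, -1, -1, -1, -1]
}}

```text
time_s: 9.77
position: [481.3, -70.5, 382.0]
ee_rot: [-0.001, 0.719, 0.695, -0.001]
contact_force: [-0.1, -0.8, -2.2]
finger_gap: 0.151
gripper_force: 59.4
```

>>> {"op": "apply_moves", "data": {
  "travel": [
    [0, 0, 0.002],
    [0, 0, 0.002],
    [0, 0, 0.002],
    [0, 0, 0.001],
    [0, 0, 0]
  ],
  "angular": [
    [0, 0, 0],
    [0, 0, 0],
    [0, 0, 0],
    [0, 0, 0],
    [0, 0, 0]
  ],
  "jaw": [-1, -1, -1, -1, -1]
}}

```text
time_s: 10.18
position: [482.0, -70.8, 377.1]
ee_rot: [0.0, 0.719, 0.695, 0.0]
contact_force: [-0.4, -0.2, 2.0]
finger_gap: 0.155
gripper_force: 60.1
```

>>> {"op": "apply_moves", "data": {
  "travel": [
    [0, 0, 0],
    [0, 0, 0],
    [0, 0, 0],
    [0, 0, 0],
    [0, 0, 0]
  ],
  "angular": [
    [0, 0, 0],
    [0, 0, 0],
    [0, 0, 0],
    [0, 0, 0],
    [0, 0, 0]
  ],
  "jaw": [-1, -1, -1, -1, -1]
}}

```text
time_s: 10.6
position: [481.9, -70.9, 376.9]
ee_rot: [0.0, 0.719, 0.695, 0.0]
contact_force: [-0.4, 0.2, 2.8]
finger_gap: 0.158
gripper_force: 60.1
```

```bash
python3 tip.py
```

```text
pos [481.9 -70.9 376.8] tip [465.1 -70.3  39.9] F [-0.2  0.1  3.1]
pred [322.2 230.4] pred brass [322.3 229.6]
```

>>> {"op": "apply_moves", "data": {
  "travel": [
    [0, 0, -0.01],
    [0, 0, -0.02],
    [0, 0, -0.025],
    [0, 0, -0.025],
    [0, 0, -0.023]
  ],
  "angular": [
    [0, 0, 0],
    [0, 0, 0],
    [0, 0, 0],
    [0, 0, 0],
    [0, 0, 0]
  ],
  "jaw": [-1, -1, -1, -1, -1]
}}

```text
time_s: 11.12
position: [481.7, -71.0, 481.1]
ee_rot: [0.0, 0.719, 0.695, 0.0]
contact_force: [1.0, -0.1, -1.8]
finger_gap: 0.156
gripper_force: 59.4
```

>>> {"op": "apply_moves", "data": {
  "travel": [
    [0, 0, 0],
    [-0.0056, 0.017, 0],
    [-0.0056, 0.017, 0],
    [-0.0056, 0.017, 0],
    [-0.0056, 0.017, 0]
  ],
  "angular": [
    [0, 0, 0],
    [0, 0, 0],
    [0, 0, 0],
    [0, 0, 0],
    [0, 0, 0]
  ],
  "jaw": [-1, -1, -1, -1, -1]
}}

```text
time_s: 11.53
position: [549.5, -96.1, 478.8]
ee_rot: [-0.0, 0.719, 0.695, -0.001]
contact_force: [-0.5, 0.3, -0.7]
finger_gap: 0.152
gripper_force: 59.5
```

>>> {"op": "apply_moves", "data": {
  "travel": [
    [-0.0056, 0.017, 0],
    [-0.0056, 0.017, 0],
    [-0.0056, 0.017, 0],
    [-0.0056, 0.017, 0],
    [-0.0056, 0.017, 0]
  ],
  "angular": [
    [0, 0, 0],
    [0, 0, 0],
    [0, 0, 0],
    [0, 0, 0],
    [0, 0, 0]
  ],
  "jaw": [-1, -1, -1, -1, -1]
}}

```text
time_s: 11.95
position: [633.7, -127.1, 478.3]
ee_rot: [-0.001, 0.719, 0.695, -0.001]
contact_force: [-0.1, -0.8, -1.8]
finger_gap: 0.158
gripper_force: 59.5
```

>>> {"op": "apply_moves", "data": {
  "travel": [
    [-0.0056, 0.017, 0],
    [0, 0, 0],
    [0, 0, 0],
    [0, 0, 0],
    [0, 0, 0]
  ],
  "angular": [
    [0, 0, 0],
    [0, 0, 0],
    [0, 0, 0],
    [0, 0, 0],
    [0, 0, 0]
  ],
  "jaw": [-1, -1, -1, -1, -1]
}}

```text
time_s: 12.37
position: [649.3, -132.2, 479.4]
ee_rot: [-0.0, 0.719, 0.695, -0.0]
contact_force: [0.3, 0.6, -1.4]
finger_gap: 0.149
gripper_force: 59.5
```

```bash
python3 tip.py; python3 - <<'E'
from h import *
S=robot.snapshot('side')
cv2.imwrite('pics/hang.png',cv2.resize(S[90:230,210:340],None,fx=4,fy=4,interpolation=2))
E
```

```text
pos [ 649.3 -132.2  479.7] tip [ 632.1 -131.7  142.8] F [ 0.1  0.5 -1.7]
[40 45  8  8 49] cen [291.3 164.3] [ 632.4 -132.9  146.8]
pred [291.  165.5] pred brass [291.1 164.5]
```

View pics/hang.png

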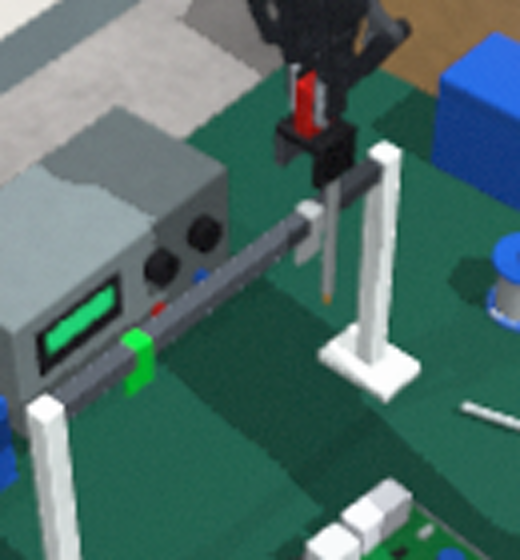

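The probe hangs upright above the bar. The hook is at (318,145), just over the white band at (310,215), and the rod is on the robot's side. I'll lower it now.

>>> {"op": "apply_moves", "data": {
  "travel": [
    [0, 0.0008, 0.01],
    [0, 0, 0.013],
    [0, 0, 0.013],
    [0, 0, 0.01],
    [0, 0, 0.006]
  ],
  "angular": [
    [0, 0, 0],
    [0, 0, 0],
    [0, 0, 0],
    [0, 0, 0],
    [0, 0, 0]
  ],
  "jaw": [-1, -1, -1, -1, -1]
}}

```text
time_s: 12.93
position: [650.0, -132.8, 424.6]
ee_rot: [-0.002, 0.719, 0.695, -0.001]
contact_force: [-0.4, -0.7, -2.8]
finger_gap: 0.152
gripper_force: 59.4
```

>>> {"op": "apply_moves", "data": {
  "travel": [
    [0, 0, 0.005],
    [0, 0, 0.003],
    [0, 0, 0.003],
    [0, 0, 0.002],
    [0, 0, 0]
  ],
  "angular": [
    [0, 0, 0],
    [0, 0, 0],
    [0, 0, 0],
    [0, 0, 0],
    [0, 0, 0]
  ],
  "jaw": [-1, -1, -1, -1, -1]
}}

```text
time_s: 13.35
position: [650.6, -132.7, 414.6]
ee_rot: [0.0, 0.719, 0.695, -0.0]
contact_force: [-0.2, 0.2, -2.1]
finger_gap: 0.152
gripper_force: 59.4
```

>>> {"op": "apply_moves", "data": {
  "travel": [
    [0, 0, 0.001],
    [0, 0, 0.001],
    [0, 0, 0],
    [0, 0, 0],
    [0, 0, 0]
  ],
  "angular": [
    [0, 0, 0],
    [0, 0, 0],
    [0, 0, 0],
    [0, 0, 0],
    [0, 0, 0]
  ],
  "jaw": [-1, -1, -1, -1, -1]
}}

```text
time_s: 13.77
position: [650.7, -132.7, 412.9]
ee_rot: [0.0, 0.719, 0.695, 0.0]
contact_force: [0.5, 0.9, -2.0]
finger_gap: 0.152
gripper_force: 59.4
```

```bash
python3 tip.py
```

```text
pos [ 650.7 -132.6  412.8] tip [ 633.7 -132.1   75.9] F [-0.8  0.3 -1.9]
[44 45  7  7 38] cen [290.  180.2] [ 634.  -132.5   79.9]
pred [290.  181.2] pred brass [290.  180.3]
```

>>> {"op": "apply_moves", "data": {
  "travel": [
    [0, 0, 0.001],
    [0, 0, 0],
    [0, 0, 0],
    [0, 0, 0],
    [0, 0, 0]
  ],
  "angular": [
    [0, 0, 0],
    [0, 0, 0],
    [0, 0, 0],
    [0, 0, 0],
    [0, 0, 0]
  ],
  "jaw": [-1, -1, -1, -1, -1]
}}

```text
time_s: 14.28
position: [650.7, -132.6, 411.9]
ee_rot: [0.0, 0.719, 0.695, 0.0]
contact_force: [-0.5, 0.0, -0.6]
finger_gap: 0.156
gripper_force: 59.6
```

>>> {"op": "apply_moves", "data": {
  "travel": [
    [0.004, 0, 0],
    [0.008, 0, 0],
    [0.01, 0, 0],
    [0.01, 0, 0],
    [0.01, 0, 0]
  ],
  "angular": [
    [0, 0, 0],
    [0, 0, 0],
    [0, 0, 0],
    [0, 0, 0],
    [0, 0, 0]
  ],
  "jaw": [-1, -1, -1, -1, -1]
}}

```text
time_s: 14.7
position: [652.1, -88.9, 411.9]
ee_rot: [0.0, 0.719, 0.695, 0.0]
contact_force: [-0.1, -1.0, 0.5]
finger_gap: 0.156
gripper_force: 59.8
```

>>> {"op": "apply_moves", "data": {
  "travel": [
    [0.01, 0, 0],
    [0.01, 0, 0],
    [0.01, 0, 0],
    [0.01, 0, 0],
    [0.01, 0, 0]
  ],
  "angular": [
    [0, 0, 0],
    [0, 0, 0],
    [0, 0, 0],
    [0, 0, 0],
    [0, 0, 0]
  ],
  "jaw": [-1, -1, -1, -1, -1]
}}

```text
time_s: 15.12
position: [653.8, -39.7, 411.9]
ee_rot: [0.0, 0.719, 0.695, -0.0]
contact_force: [0.2, -1.7, 2.2]
finger_gap: 0.153
gripper_force: 59.8
```

>>> {"op": "apply_moves", "data": {
  "travel": [
    [0.01, 0, 0],
    [0.01, 0, 0],
    [0.01, 0, 0],
    [0.01, 0, 0],
    [0.01, 0, 0]
  ],
  "angular": [
    [0, 0, 0],
    [0, 0, 0],
    [0, 0, 0],
    [0, 0, 0],
    [0, 0, 0]
  ],
  "jaw": [-1, -1, -1, -1, -1]
}}

```text
time_s: 15.53
position: [655.5, 10.0, 411.9]
ee_rot: [0.0, 0.719, 0.695, -0.0]
contact_force: [-0.7, -2.8, 2.5]
finger_gap: 0.156
gripper_force: 59.9
```

>>> {"op": "apply_moves", "data": {
  "travel": [
    [0.01, 0, 0],
    [0.008, 0, 0],
    [0.005, 0, 0],
    [0, 0, 0],
    [0, 0, 0]
  ],
  "angular": [
    [0, 0, 0],
    [0, 0, 0],
    [0, 0, 0],
    [0, 0, 0],
    [0, 0, 0]
  ],
  "jaw": [-1, -1, -1, -1, -1]
}}

```text
time_s: 15.95
position: [656.2, 34.2, 411.9]
ee_rot: [-0.001, 0.718, 0.696, 0.001]
contact_force: [0.1, 2.3, 2.7]
finger_gap: 0.15
gripper_force: 60.1
```

```bash
python3 tip.py; python3 - <<'E'
from h import *
S=robot.snapshot('side')
cv2.imwrite('pics/slid.png',cv2.resize(S[110:230,200:320],None,fx=4.5,fy=4.5,interpolation=2))
E
```

```text
pos [656.2  34.  411.9] tip [639.3  35.6  75. ] F [-0.8  2.8  3.8]
[43 49  9  8 55] cen [251. 213.] [638.1  35.7  79. ]
pred [250.7 213.7] pred brass [250.7 212.8]
```

View pics/slid.png

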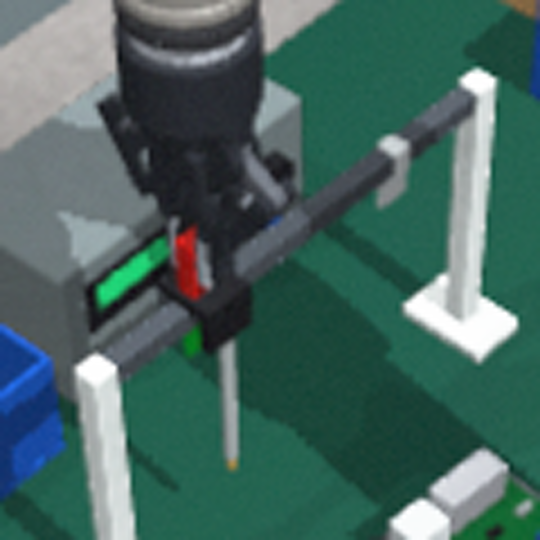

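The hook sits seated on the bar over the green band, with the green flag just showing left of the cheek at (192,340). The top view puts green at y≈36 and the TCP is at 34, so I'll nudge it 3 mm and then release.

>>> {"op": "apply_moves", "data": {
  "travel": [
    [0.0015, 0, 0],
    [0.0015, 0, 0],
    [0, 0, -0.0005],
    [0, 0, 0],
    [0, 0, 0]
  ],
  "angular": [
    [0, 0, 0],
    [0, 0, 0],
    [0, 0, 0],
    [0, 0, 0],
    [0, 0, 0]
  ],
  "jaw": [-1, -1, -1, -1, -1]
}}

```text
time_s: 16.52
position: [656.4, 34.1, 411.9]
ee_rot: [0.0, 0.719, 0.695, -0.001]
contact_force: [0.2, -2.2, 2.7]
finger_gap: 0.155
gripper_force: 60.0
```

```bash
python3 tip.py
```

```text
pos [656.4  34.1 411.9] tip [639.2  34.2  75. ] F [ 0.2 -2.2  1.6]
[41 46  8  8 48] cen [251.5 212.5] [638.3  33.3  79. ]
pred [251.1 213.4] pred brass [251.1 212.5]
```

>>> {"op": "apply_moves", "data": {
  "travel": [
    [0.002, 0, 0],
    [0, 0, 0],
    [0, 0, 0],
    [0, 0, 0],
    [0, 0, 0]
  ],
  "angular": [
    [0, 0, 0],
    [0, 0, 0],
    [0, 0, 0],
    [0, 0, 0],
    [0, 0, 0]
  ],
  "jaw": [-1, -1, -1, -0.6, -0.4]
}}

```text
time_s: 17.03
position: [656.2, 38.0, 411.7]
ee_rot: [-0.001, 0.719, 0.695, 0.0]
contact_force: [0.2, 0.2, -0.5]
finger_gap: 0.3
gripper_force: 0.0
```

>>> {"op": "apply_moves", "data": {
  "travel": [
    [0, 0, 0],
    [0, 0, 0],
    [0, 0, 0],
    [0, 0, 0],
    [0, 0, 0]
  ],
  "angular": [
    [0, 0, 0],
    [0, 0, 0],
    [0, 0, 0],
    [0, 0, 0],
    [0, 0, 0]
  ],
  "jaw": [-0.1, 0.2, 0.5, 0.7, 0.7]
}}

```text
time_s: 17.45
position: [656.4, 37.4, 412.2]
ee_rot: [0.0, 0.719, 0.695, 0.0]
contact_force: [0.1, -0.1, 0.5]
finger_gap: 0.85
gripper_force: 0.0
```

>>> {"op": "apply_moves", "data": {
  "travel": [
    [0, 0, -0.01],
    [0, 0, -0.02],
    [0, 0, -0.03],
    [0, 0, -0.03],
    [0, 0, -0.03]
  ],
  "angular": [
    [0, 0, 0],
    [0, 0, 0],
    [0, 0, 0],
    [0, 0, 0],
    [0, 0, 0]
  ],
  "jaw": [0.7, 0.7, 0.7, 0.7, 0.7]
}}

```text
time_s: 17.87
position: [656.1, 37.3, 534.3]
ee_rot: [0.0, 0.719, 0.695, 0.0]
contact_force: [0.5, -0.1, 0.1]
finger_gap: 0.855
gripper_force: 0.0
```

>>> {"op": "apply_moves", "data": {
  "travel": [
    [0, -0.03, 0],
    [0, -0.04, 0],
    [0, -0.04, 0],
    [0, -0.04, 0],
    [0, -0.03, 0]
  ],
  "angular": [
    [0, 0, 0],
    [0, 0, 0],
    [0, 0, 0],
    [0, 0, 0],
    [0, 0, 0]
  ],
  "jaw": [0.7, 0.7, 0.7, 0.7, 0.7]
}}

```text
time_s: 18.28
position: [473.7, 44.1, 533.0]
ee_rot: [0.0, 0.719, 0.695, -0.0]
contact_force: [-0.7, -0.5, 0.4]
finger_gap: 0.851
gripper_force: 0.0
```

>>> {"op": "apply_moves", "data": {
  "travel": [
    [-0.03, 0, 0],
    [-0.03, 0, 0],
    [-0.03, 0, 0],
    [-0.03, 0, 0],
    [-0.03, 0, 0]
  ],
  "angular": [
    [0, 0, 0],
    [0, 0, 0],
    [0, 0, 0],
    [0, 0, 0],
    [0, 0, 0]
  ],
  "jaw": [0.7, 0.7, 0.7, 0.7, 0.7]
}}

```text
time_s: 18.7
position: [470.9, -107.6, 533.5]
ee_rot: [0.001, 0.719, 0.695, 0.0]
contact_force: [-0.2, -0.7, -0.0]
finger_gap: 0.847
gripper_force: 0.0
```

```bash
python3 - <<'E'
from h import *
T=robot.snapshot('top');S=robot.snapshot('side');print(robot.get_state()['position'])
a=cv2.resize(S[110:230,200:320],None,fx=3.3,fy=3.3,interpolation=2);b=cv2.resize(T[140:260,240:360],None,fx=3.3,fy=3.3,interpolation=2)
cv2.imwrite('pics/end.png',np.hstack([a,b]))
E
```

```text
[ 470.53866937 -112.1165681   532.81831545]
```

View pics/end.png

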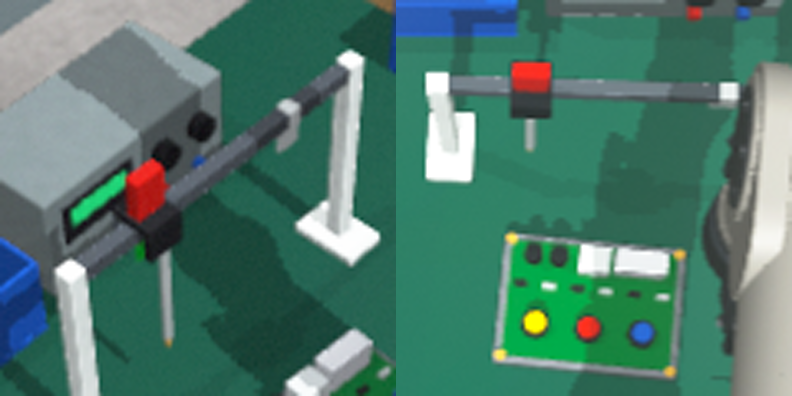

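The probe hangs upright and seated. Its tab is at column ≈280.8 in the top view, against 280.6 for the green band, and the gripper is clear.

>>> {"op": "apply_moves", "data": {
  "travel": [
    [0, 0, 0],
    [0, 0, 0],
    [0, 0, 0],
    [0, 0, 0],
    [0, 0, 0]
  ],
  "angular": [
    [0, 0, 0],
    [0, 0, 0],
    [0, 0, 0],
    [0, 0, 0],
    [0, 0, 0]
  ],
  "jaw": [0.7, 0.7, 0.7, 0.7, 0.7]
}}

```text
time_s: 19.22
position: [471.5, -105.5, 532.4]
ee_rot: [0.0, 0.718, 0.696, 0.0]
contact_force: [0.6, -0.8, -0.4]
finger_gap: 0.85
gripper_force: 0.0
```

```bash
python3 -c "
from cell import robot
print(robot.close_job())"
```

```text
the job is handed in; nothing more can be done
None
```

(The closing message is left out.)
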